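# Weigh a slotted die under the balance's sliding cover

## Task

Weigh the slotted steel die: slide the balance's top cover well back, lift the die from the mat, set it down gently, upright and centred on the weighing pan, and let go of it. Then slide the cover fully shut over the chamber. Leave the bowl, the jar and the plain brass plate on the mat where they are.

Things in the scene. Friction and masses are not known exactly. Their poses are not given: they have to be found in the camera images.
- balance: White laboratory balance, 440 x 210 mm, fixed; display nose at x -190 to -95 (60 high), rear housing x 95 to 250 (123 high). Origin on the bench under the pan centre; x points from display to rear, z up. Aluminium rails along both sides (y 95 to 105) reach z = 135. Stands left or right of the robot's centre line, display roughly towards the robot, turned up to 0.25 rad.
- pan: Round steel weighing pan, 96 mm diameter, fixed in the middle of the chamber. Origin at the centre of its flat top, 80 above the bench; z up. The chamber is an open-topped glass box, in the balance's frame inside x -90 to 95, y -97 to 97, floor z = 60, walls up to z = 123.
- cover (a joint): Flat sliding chamber cover, clear with blue ends, 190 x 184 x 5 mm, top face 130 above the bench; slides level along the balance's x. Value in m: 0 = fully shut (stop), 0.16 = fully back over the rear housing (stop). Takes about 2.5 N to slide, stays where left. Starts shut or up to 0.035 open.
- cover_handle (a point): Centre of the top of the black bar handle on the cover near its display end: 14 mm thick along the balance's x, 70 long along its y, 26.5 high above the cover's top face; this point is 156.5 above the bench. Cover shut: it lies at x = -75, y = 0 in the balance's frame (20 in from the cover's front edge); it moves with the cover.
- mat: White bench mat, 320 (x) by 250 (y), 3 thick, fixed flat on the bench beside the balance. Origin at the centre of its underside.
- die: Slotted steel die to be weighed: block 70 long (its x), 36 wide (its y), 30 mm high, 0.3 to 0.6 kg, with a slot 12 wide and 10 deep along the middle of its top. Origin at the centre of its underside; z up. Lies on the mat, slot up, at any of four places, long axis turned up to 1.4 rad from world x.
- mortar: Pink-purple open bowl, 84 diameter at the rim, 45 high, on the mat. Origin at the centre of its underside. Leave alone.
- jar: White jar with a red cap, 52 diameter, 70 high, standing on the mat. Origin at the centre of its underside. Leave alone.
- plate: Plain flat brass plate, 75 x 50 x 10, lying on the mat. Origin at the centre of its underside. Leave alone.
Things that resemble listed ones, but are neither listed nor needed, are in the scene too. There is more than one size of the die; the job needs the smallest.

How it is judged:
On the way, in this order (a step that is already met when the one before it is completed fails the run):
1. the cover is slid well back (at least 100 mm open) (value of joint cover above 0.1 m), for 0.1 s.
2. the die stands on the pan, centred, upright and released (horizontal distance between die and pan below 0.018 m and z of die in the frame of pan below 0.004 m and angle between die's own z axis and vertical below 0.1 rad and contact force between die and pan above 1 N and contact force between die and the fingers below 0.1 N and linear speed of die below 0.02 m/s), for 0.2 s.
At the end, for the whole second after the job is handed in: The cover is shut (less than 5 mm open), and the die rests still on the pan, slot up (within 0.1 rad), its centre within 18 mm of the pan's centre; bowl, jar and plate are within 30 mm of where they began (value of joint cover below 0.005 m and horizontal distance between die and pan below 0.018 m and z of die in the frame of pan below 0.004 m and angle between die's own z axis and vertical below 0.1 rad and contact force between die and pan above 1 N and linear speed of die below 0.02 m/s and distance of each of mortar, jar, plate from where it was at the start of the episode below 0.03 m); the robot touches nothing.
It fails at once if the die is dropped into the chamber (let go and falling faster than 0.33 m/s, a fall of about 6 mm) (horizontal distance between die and pan below 0.09 m and contact force between die and the fingers below 0.1 N and linear speed of die above 0.33 m/s).
It fails at once if the die is pressed hard onto the pan (over 60 N) (contact force between die and pan above 60 N).
It fails at once if the gripper presses hard on the pan (over 30 N) (contact force between the fingers and pan above 30 N).
It fails at once if the bowl, jar or plate is pushed 30 mm from its place (distance of any of mortar, jar, plate from where it was at the start of the episode above 0.03 m).
It also fails if it takes over 72 s, if anything falls off the work surface, if the arm or the gripper's body presses on something with over 40 N, if the wrist force passes 120 N, or if a joint passes its speed limit or range.

## Robot

A 7-joint arm with a two-finger parallel gripper is mounted at the origin on the work surface. World frame = base frame: x ahead of the robot, y to its left, z up, the work surface at z = 0. Lengths are in m, angles in rad, forces in N, time in s.
With the tool pointing down it reaches from about 0.4 to 0.85 m from the base axis. Payload 10.4 kg.
Tool frame: the origin (TCP) lies between the finger pads; the fingertips stand 19 mm ahead of it and the grasp point (between the pads) is the TCP (manip.tips_ahead is the distance from the TCP to the fingertips, in m); z points along the fingers, y is the line along which they close (so a half turn about z gives the same grasp; the last joint's range is limited). The gripper opens to 85 mm and grips with 20 to 120 N. Pads are 22 mm wide; open, the fingers measure 114 mm over their backs; the gripper's body (76 mm by 85 mm) begins 54 mm behind the grasp point. The pads swing forward as they close: fully open they stand 13 mm farther back than shut.
Start: joints at [1.32, 0.332, -0.065, 1.46, 0.022, 1.35, -0.088], TCP at [0.141, -0.609, 0.25] pointing down, gripper open.
Joint ranges: [-2.6, 2.6], [-0.5, 2.12], [-1.47, 1.34], [0.16, 2.42], [-1.27, 4.41], [0.06, 2.06], [-2.6, 2.6]. Speed limits (rad/s): [2.22, 2.22, 2.79, 2.79, 3.14, 3.14, 3.14].

## Interface

Orientations are given as a unit quaternion [x, y, z, w].
In Python, from workcell import manip, viewer gives the robot as it stands.
- The arm moves only by the tool arm_command, never from a script. Its argument "series" is text: rows parted by semicolons, each of 5 numbers parted by spaces: the closure, from 0 (fully open) to 1 (shut), then the shift along the tool's x, y, z normalised to -1 to 1, where 1 is 0.4 m, then the turn about the tool's z normalised to -1 to 1, where 1 is 180 degrees. In form: jaw tx ty tz spin; .... A call has exactly 10 rows; each row shifts and turns the commanded pose from where the row before left it, along the tool's axes as they then stand; what a row does not reach is not made up. A row lasts 1/8 s, in which the tool goes at most 62.5 mm and 10.7 degrees, less where a joint would pass 70% of its speed; a pose out of reach is approached as far as the arm can. A call with a number of a shift or a turn outside -1 to 1 is refused whole. A call with a gripper value outside its range is refused whole. The fingers move at their own pace and stop on an object; "newtons" is the grip in N (left out, the last holds). Time passes only in rows, so rows that do not move let the fingers close, or fill a call up. It gives the time, the measured TCP pose, the force, the opening and the grip force at its end, in the units of the state.
- manip.get_obs(): the state, without advancing time (a new reading comes with each control period).
- viewer.camera(name): name is "scene" or "top" or "wrist"; returns a dict with "pixels" (400x640x3 uint8, red, green, blue), "intrinsics" (3x3 intrinsics, pixels), "D" ([k1, k2, p1, p2, k3] as OpenCV has them; the pictures are not rectified), "extrinsics" (4x4, takes a point from world to camera coordinates). Camera axes: x right, y up, looking along -z (the intrinsics and any distortion apply to the point x, -y, -z); pixel columns grow to the right and rows downward; lengths in m; the calibration is good to about 2 mm. A picture is of the moment at which its call begins. There is no depth.
- manip.hand_in(): hands the job in; it is judged then, once.
The state is a dict: "clock": time; "joint_pos": joint angles; "joint_velocities": joint speeds; "tau": joint torques, N m; "position": TCP position; "ee_rot": TCP orientation; "ft_force": force on the tool from outside, world axes, zero at the start; "torque": the same for the moment, N m; "grip_width": opening from 0.0 (shut) to 1.0 (fully open); "grasp_force": force on a finger pad.
Only numpy, scipy, OpenCV 4.12 (cv2) and the standard library are available. Lean on these libraries where they do the work, as an engineer would, in place of code of your own. Each camera call takes 0.05 s, during which the arm holds its last target. There are 200 camera calls.

## Working session

There is one attempt and no reset: what is moved stays moved. The work goes in short steps, Python scripts to look and compute and a tool call to move; the robot and the scene stay as the last step left them, time stands still between calls to the robot, and variables do not carry over. Pictures are saved under pics/ and viewed, at most 10 in all, crops included, and the job is handed in when it is done.

Besides the shell and the picture viewer there is one more tool, called after "Emit:" by a JSON object that holds its "fn" and its "kwargs". arm_command: Moves the arm, as the interface text tells. Scaled input: -1 to 1 covers 0.4 m each way for a shift and 180 degrees each way for a turn. Its arguments: {"type":"object","properties":{"series":{"type":"string"},"newtons":{"type":"number"}},"required":["series"]}

```bash
mkdir -p pics; cat > h.py <<'E'
import numpy as np, cv2
from workcell import manip, viewer
def shot(n, f=None):
    c=viewer.camera(n)
    if f: cv2.imwrite('pics/'+f, np.ascontiguousarray(c['pixels'][:,:,::-1]))
    return c
def ray(c,uv):
    uv=np.asarray(uv,float).reshape(-1,1,2)
    n=cv2.undistortPoints(uv,np.array(c['intrinsics'],float),np.array(c['D'],float)).reshape(-1,2)
    E=np.array(c['extrinsics']);R=E[:3,:3];t=E[:3,3]
    d=np.c_[n[:,0],-n[:,1],-np.ones(len(n))]@R
    return -R.T@t,d
def onplane(c,uv,z):
    o,d=ray(c,uv); s=(z-o[2])/d[:,2]
    return o+d*s[:,None]
def proj(c,P):
    E=np.array(c['extrinsics']);p=np.asarray(P,float).reshape(-1,3)@E[:3,:3].T+E[:3,3]
    p=p*[1,-1,-1]
    return cv2.projectPoints(p,np.zeros(3),np.zeros(3),np.array(c['intrinsics'],float),np.array(c['D'],float))[0].reshape(-1,2)
E
python3 - <<'E'
from h import *
import pickle
cs={n:shot(n,n+'0.png') for n in('top','scene')}
pickle.dump(cs,open('c0.pkl','wb'))
o=manip.get_obs();print(o['position'],o['ee_rot'],o['clock'],o['ft_force'])
for n in cs: E=np.array(cs[n]['extrinsics']);print(n,-E[:3,:3].T@E[:3,3])
E
```

```text
[ 0.14107848 -0.60856388  0.24961715] [ 9.93519715e-01  1.13658319e-01 -8.33466056e-05 -5.97117676e-04] 0.1 [-0.09135119  0.83588846 -0.48427928]
top [0.56501562 0.02045609 0.98547048]
scene [ 1.10731967 -0.317474    0.95341829]
```

View pics/top0.png

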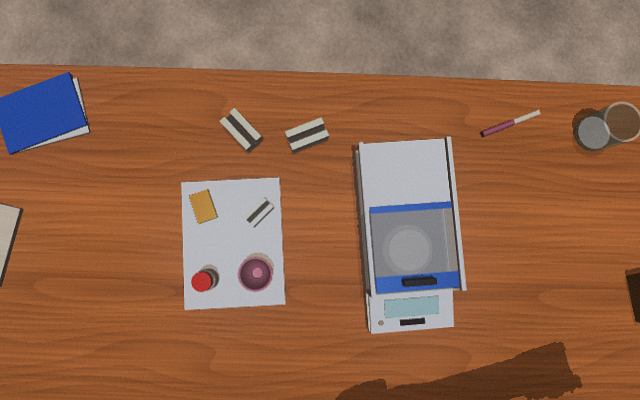

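View pics/scene0.png

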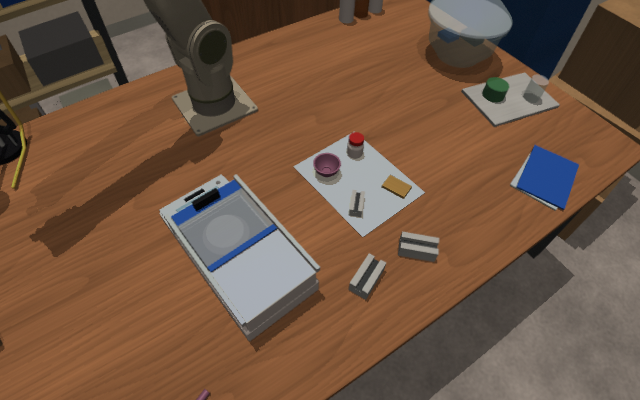

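The mat in the top view is centred near (232,243). There are three slotted dies: (261,212) on the mat, and larger ones at (240,130) and (307,134) on the bare bench. The one at (261,212) fits, being the smallest and on the mat. I'll measure it and confirm in a crop.

```bash
python3 - <<'E'
from h import *
import pickle
cs=pickle.load(open('c0.pkl','rb'))
c=cs['top'];im=np.ascontiguousarray(c['pixels'][:,:,::-1]);hsv=cv2.cvtColor(im,cv2.COLOR_BGR2HSV)
# cover
m=cv2.inRange(hsv,(105,120,60),(125,255,255));m[:, :300]=0;m[:,500:]=0;m[:180]=0
uv=np.argwhere(m)[:,::-1].astype(float)
P=onplane(c,uv,.130)[:,:2]
r=cv2.minAreaRect(P.astype(np.float32)*1000);print('cover',len(uv),r)
# handle
k=(hsv[:,:,2]<60).astype(np.uint8);k[:, :395]=0;k[:,445:]=0;k[:270]=0;k[292:]=0
hp=onplane(c,np.argwhere(k)[:,::-1],.1565)[:,:2];print('handle',hp.mean(0),cv2.minAreaRect(hp.astype(np.float32)*1000))
# die candidates: lengths with z=.03
roi=np.zeros(im.shape[:2],np.uint8)
x0,y0,x1,y1=242,190,282,235
g=cv2.cvtColor(im,cv2.COLOR_BGR2GRAY)
a=cv2.resize(im[y0-5:y1+5,x0-10:x1+10],None,fx=8,fy=8,interpolation=cv2.INTER_CUBIC)
b=cs['scene']['pixels'][:,:,::-1][175:225,325:395]; b=cv2.resize(np.ascontiguousarray(b),None,fx=5,fy=5,interpolation=cv2.INTER_CUBIC)
W=np.zeros((600,800,3),np.uint8);W[:a.shape[0],:a.shape[1]]=a[:600];W[:b.shape[0],490:800]=b[:,:310]
d=cv2.resize(im[150:330:,350:470],None,fx=2.0,fy=2.0);W[250:600,490:730]=d[:350]
cv2.imwrite('pics/crop1.png',W)
E
```

```text
cover 1554 ((549.167236328125, -206.6576385498047), (188.8422393798828, 184.23880004882812), 5.606726169586182)
handle [ 0.47662155 -0.21048953] ((476.7693176269531, -210.67095947265625), (15.018192291259766, 73.47755432128906), 5.377695560455322)
```

View pics/crop1.png

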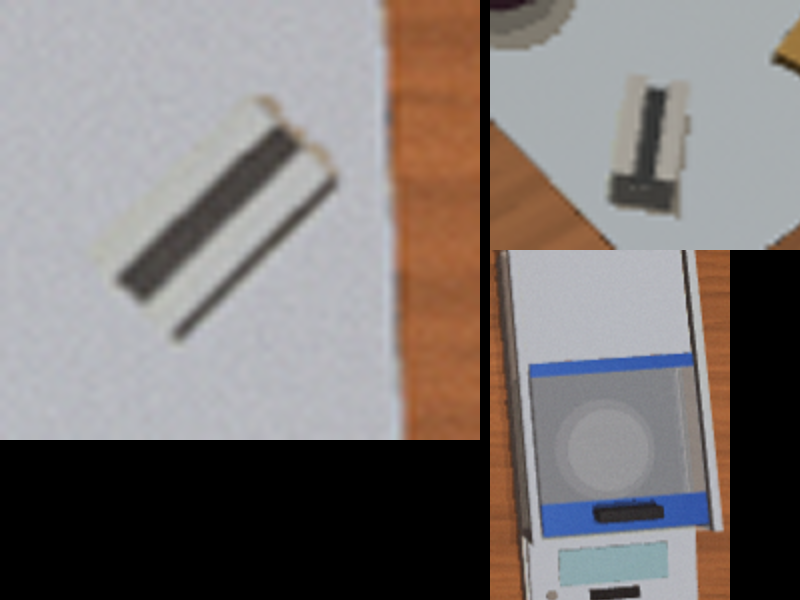

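Confirmed: the die at top-view pixel (258,211) is the small steel one with a full slot, lying on the mat. Next I work out the die and pan poses and the turn and shift to the handle.

```bash
cat >> h.py <<'E'
def go(xyz,yaw):
    """tool x yaw; prints spin, and shift (normalised) in tool axes after the spin"""
    o=manip.get_obs();q=np.array(o['ee_rot']);p=np.array(o['position'])
    from scipy.spatial.transform import Rotation as Ro
    R=Ro.from_quat(q).as_matrix();th=np.arctan2(R[1,0],R[0,0])
    d=(yaw-th+np.pi)%(2*np.pi)-np.pi
    T=np.array([[np.cos(yaw),np.sin(yaw),0],[np.sin(yaw),-np.cos(yaw),0],[0,0,-1]])
    s=T.T@(np.array(xyz)-p)
    print('now',p.round(4),'yaw',th.round(4),'tilt',np.arccos(-R[2,2]).round(4),'| spin',(-d/np.pi).round(4),'shift',(s/.4).round(4))
E
python3 - <<'E'
from h import *
import pickle
cs=pickle.load(open('c0.pkl','rb'))
c=cs['top'];im=np.ascontiguousarray(c['pixels'][:,:,::-1])
g=cv2.cvtColor(im,cv2.COLOR_BGR2GRAY)
# die slot
m=np.zeros_like(g);m[190:235,240:277]=(g[190:235,240:277]<130)
n,l,st,ce=cv2.connectedComponentsWithStats(m)
for i in range(1,n):
    if st[i,4]>15:
        P=onplane(c,np.argwhere(l==i)[:,::-1],.030)[:,:2]*1000
        print('slot?',st[i],P.mean(0),cv2.minAreaRect(P.astype(np.float32)))
print('die hand',onplane(c,[[258.1,211.2]],.033))
# same in scene
c2=cs['scene'];print('die proj scene',proj(c2,[onplane(c,[[258.1,211.2]],.033)[0]]))
# pan
roi=cv2.resize(g[210:290,370:455],None,fx=4,fy=4,interpolation=cv2.INTER_CUBIC)
h=cv2.HoughCircles(cv2.GaussianBlur(roi,(9,9),2),cv2.HOUGH_GRADIENT,1,200,param1=60,param2=15,minRadius=60,maxRadius=110)
for x,y,r in h[0]:
    uv=[(x+.5)/4-.5+370,(y+.5)/4-.5+210];e=[uv[0]+r/4,uv[1]]
    A=onplane(c,[uv,e],.08);print('pan',uv,A[0],'R',np.linalg.norm(A[1]-A[0]))
a=.097
hd=np.array([.549-.075*np.cos(a),-.2066-.075*np.sin(a)]);print('handle from cover',hd)
go([.4760,-.2122,.25],np.pi/2+a)
print(manip.tips_ahead)
E
```

```text
slot? [247 201  23  22 139] [624.18976489 154.4771696 ] ((624.3471069335938, 154.3948974609375), (10.512200355529785, 67.40391540527344), 46.98735046386719)
slot? [254 207  20  20  39] [611.18211991 139.22749544] ((611.2047119140625, 139.17510986328125), (1.7490348815917969, 65.60363006591797), 46.918975830078125)
die hand [[0.62424011 0.15317045 0.033     ]]
die proj scene [[356.99468815 200.13039738]]Traceback (most recent call last):
  File "<stdin>", line 19, in <module>
TypeError: 'NoneType' object is not subscriptable
```

```bash
python3 - <<'E'
from h import *
import pickle
cs=pickle.load(open('c0.pkl','rb'));c=cs['top']
print(onplane(c,[[406.3,248.3]],.08),manip.tips_ahead)
go([.4760,-.2115,.25],np.pi/2+.097)
E
```

```text
[[ 0.54366239 -0.20138305  0.08      ]] 0.019
now [ 0.1411 -0.6086  0.2496] yaw 0.2278 tilt 0.0012 | spin -0.4584 shift [ 0.9069  0.9295 -0.001 ]
```

Emit:
{"fn": "arm_command", "kwargs": {"series": "0 0 0 0 -0.05; 0 0 0 0 -0.05; 0 0 0 0 -0.05; 0 0 0 0 -0.05; 0 0 0 0 -0.05; 0 0 0 0 -0.05; 0 0 0 0 -0.05; 0 0 0 0 -0.05; 0 0 0 0 -0.05; 0 0 0 0 -0.0084", "newtons": 60}}

```text
clock: 1.35
position: [0.141, -0.6087, 0.2499]
ee_rot: [0.672, 0.741, 0.0, -0.0]
ft_force: [0.4, -0.0, 0.3]
grip_width: 1.002
grasp_force: 0.0
```

Emit:
{"fn": "arm_command", "kwargs": {"series": "0 0.09 0.093 0 0; 0 0.09 0.093 0 0; 0 0.09 0.093 0 0; 0 0.09 0.093 0 0; 0 0.09 0.093 0 0; 0 0.09 0.093 0 0; 0 0.09 0.093 0 0; 0 0.09 0.093 0 0; 0 0.09 0.093 0 0; 0 0.09 0.093 0 0"}}

```text
clock: 2.6
position: [0.4773, -0.2132, 0.2504]
ee_rot: [0.673, 0.739, -0.0, 0.0]
ft_force: [0.5, -0.2, 0.6]
grip_width: 0.996
grasp_force: 0.0
```

```bash
python3 - <<'E'
from h import *
go([.4760,-.2115,.155],np.pi/2+.097)
shot('wrist','w1.png')
E
```

```text
now [ 0.4773 -0.2132  0.2504] yaw 1.6643 tilt 0.0004 | spin -0.0011 shift [ 0.0045 -0.0028  0.2384]
```

View pics/w1.png

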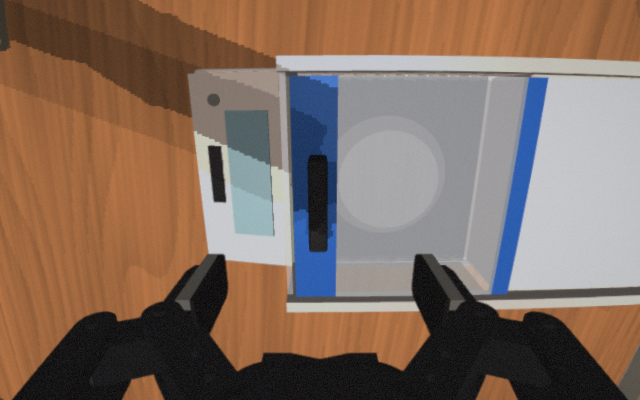

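The wrist view shows the handle at about (318,203), midway between the fingers at x≈320. The pan is the disc near (388,178).

```bash
python3 - <<'E'
from h import *
c=shot('wrist');im=c['pixels'];g=im.max(2)
k=np.zeros(g.shape,np.uint8);k[145:258,300:336]=(g[145:258,300:336]<45)
P=onplane(c,np.argwhere(k)[:,::-1],.1565)[:,:2]*1000
r=cv2.minAreaRect(P.astype(np.float32));print(r)
go([.4760,-.2115,.155],np.pi/2+.097)
E
```

```text
((475.9732360839844, -211.5384521484375), (13.330078125, 71.21732330322266), 5.8412766456604)
now [ 0.4796 -0.2087  0.2505] yaw 1.6731 tilt 0.0026 | spin 0.0017 shift [-0.0061 -0.0097  0.2388]
```

Emit:
{"fn": "arm_command", "kwargs": {"series": "0 -0.006 -0.0097 0 0; 0 0 0 0.04 0; 0 0 0 0.04 0; 0 0 0 0.04 0; 0 0 0 0.04 0; 0 0 0 0.04 0; 0 0 0 0.037 0; 0 0 0 0 0; 1 0 0 0 0; 1 0 0 0 0", "newtons": 30}}

```text
clock: 3.95
position: [0.4733, -0.2174, 0.1562]
ee_rot: [0.672, 0.741, 0.0, 0.001]
ft_force: [0.3, -0.3, 0.7]
grip_width: 0.604
grasp_force: 0.0
```

Emit:
{"fn": "arm_command", "kwargs": {"series": "1 0 0 0 0; 1 0 0 0 0; 1 0 0 0 0; 1 0 0 0 0; 1 0 0 0 0; 1 0 0 0 0; 1 0 0 0 0; 1 0 0 0 0; 1 0 0 0 0; 1 0 0 0 0"}}

```text
clock: 5.2
position: [0.4733, -0.2173, 0.156]
ee_rot: [0.672, 0.741, 0.0, 0.001]
ft_force: [0.6, -0.2, 4.8]
grip_width: 0.155
grasp_force: 34.8
```

```bash
python3 - <<'E'
from h import *
a=.099
go([.4760+.15*np.cos(a),-.2115+.15*np.sin(a),.155],np.pi/2+a)
E
```

```text
now [ 0.4733 -0.2173  0.156 ] yaw 1.668 tilt 0.0011 | spin -0.0006 shift [0.0138 0.3831 0.0025]
```

Emit:
{"fn": "arm_command", "kwargs": {"series": "1 0 0.02 0 0; 1 0 0.045 0 0; 1 0 0.045 0 0; 1 0 0.045 0 0; 1 0 0.045 0 0; 1 0 0.045 0 0; 1 0 0.045 0 0; 1 0 0.045 0 0; 1 0 0.025 0 0; 1 0 0 0 0"}}

```text
clock: 6.45
position: [0.6174, -0.2031, 0.1561]
ee_rot: [0.672, 0.741, 0.001, 0.001]
ft_force: [2.5, 0.2, 4.8]
grip_width: 0.157
grasp_force: 34.7
```

Emit:
{"fn": "arm_command", "kwargs": {"series": "0 0 0 0 0; 0 0 0 0 0; 0 0 0 0 0; 0 0 0 0 0; 0 0 0 0 0; 0 0 0 0 0; 0 0 0 -0.1 0; 0 0 0 -0.1 0; 0 0 0 -0.1 0; 0 0 0 0 0"}}

```text
clock: 7.7
position: [0.6175, -0.2033, 0.2793]
ee_rot: [0.672, 0.741, 0.001, 0.003]
ft_force: [-0.0, 0.3, -0.2]
grip_width: 0.999
grasp_force: 0.0
```

```bash
python3 - <<'E'
from h import *
go([.624,.153,.25],.82+np.pi/2)
E
```

```text
now [ 0.6175 -0.2033  0.2793] yaw 1.6678 tilt 0.0059 | spin -0.2301 shift [0.5958 0.6622 0.0732]
```

Emit:
{"fn": "arm_command", "kwargs": {"series": "0 0 0 0 -0.0575; 0 0 0 0 -0.0575; 0 0 0 0 -0.0575; 0 0 0 0 -0.0575; 0 0.09 0.1 0 0; 0 0.09 0.1 0 0; 0 0.09 0.1 0 0; 0 0.09 0.1 0 0; 0 0.09 0.1 0 0; 0 0.09 0.1 0 0"}}

```text
clock: 8.95
position: [0.6218, 0.1209, 0.2747]
ee_rot: [0.367, 0.93, -0.0, -0.0]
ft_force: [0.9, -0.7, -0.7]
grip_width: 0.999
grasp_force: 0.0
```

```bash
python3 - <<'E'
from h import *
go([.624,.153,.25],.82+np.pi/2)
c=shot('wrist','w2.png');t=shot('top','t2.png')
W=np.vstack([c['pixels'][:,:,::-1][::2,::2],t['pixels'][:,:,::-1][140:340,170:490]])
cv2.imwrite('pics/m2.png',cv2.resize(np.ascontiguousarray(W),None,fx=1.5,fy=1.5))
print(proj(c,[[.624,.153,.033]]), proj(t,[[.544,-.2014,.08]]))
go([.624,.153,.25],.82+np.pi/2)
E
```

```text
now [0.6218 0.1209 0.2747] yaw 2.3901 tilt 0.0009 | spin -0.0002 shift [0.0506 0.0625 0.0617]
[[341.86847612 146.39335406]] [[406.30832089 248.15495883]]
now [0.6201 0.1274 0.2749] yaw 2.4005 tilt 0.0035 | spin 0.0031 shift [0.0364 0.0534 0.0624]
```

View pics/m2.png

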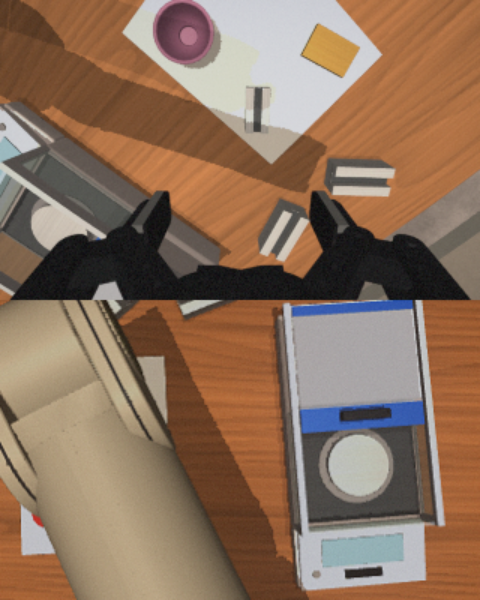

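The cover is open, with its handle beyond the pan. The pan disc is at about (407,250) in the top view. In the wrist view the die slot is at about (343,147), matching my projected (342,146).

```bash
python3 - <<'E'
from h import *
c=shot('wrist');g=c['pixels'].max(2)
x,y=proj(c,[[.624,.153,.03]])[0].astype(int);print(x,y)
m=np.zeros(g.shape,np.uint8);m[y-45:y+50,x-40:x+40]=g[y-45:y+50,x-40:x+40]<75
n,l,st,ce=cv2.connectedComponentsWithStats(m)
for i in range(1,n):
    if st[i,4]>60:
        P=onplane(c,np.argwhere(l==i)[:,::-1],.030)[:,:2]*1000
        print('slot?',st[i],cv2.minAreaRect(P.astype(np.float32)))
t=shot('top');im=t['pixels'];g=im.min(2)
m=np.zeros(g.shape,np.uint8);m[215:285,375:440]=g[215:285,375:440]>150
n,l,st,ce=cv2.connectedComponentsWithStats(m)
for i in range(1,n):
    if st[i,4]>150:
        P=onplane(t,np.argwhere(l==i)[:,::-1],.08)[:,:2]*1000
        print('pan?',st[i],P.mean(0),cv2.minEnclosingCircle(P.astype(np.float32)))
hsv=cv2.cvtColor(im,cv2.COLOR_RGB2HSV)
m=cv2.inRange(hsv,(105,120,60),(125,255,255));m[:, :340]=0;m[:,480:]=0;m[:100]=0
P=onplane(t,np.argwhere(m)[:,::-1],.130)[:,:2]
print('cover',cv2.minAreaRect(P.astype(np.float32)*1000))
go([.624,.153,.25],.82+np.pi/2)
E
```

```text
338 151
slot? [334 163   9  17 138] ((641.0546264648438, 137.83724975585938), (9.445591926574707, 19.294187545776367), 48.29750442504883)
pan? [ 389  230   40   41 1284] [ 540.43193601 -206.91985973] ((540.6761474609375, -207.15696716308594), 47.450931549072266)
cover ((690.309814453125, -192.56802368164062), (190.21099853515625, 184.1259307861328), 5.483076572418213)
now [0.6216 0.1208 0.2747] yaw 2.3933 tilt 0.001 | spin 0.0008 shift [0.0505 0.0629 0.0618]
```

```bash
python3 - <<'E'
from h import *
c=shot('wrist');g=cv2.cvtColor(c['pixels'],cv2.COLOR_RGB2GRAY)
x,y=proj(c,[[.624,.153,.03]])[0].astype(int);w=g[y-45:y+60,x-40:x+40]
print(w[::6,::4])
for th in(90,105,120):
    m=np.zeros(g.shape,np.uint8);m[y-45:y+60,x-40:x+40]=w<th
    n,l,st,ce=cv2.connectedComponentsWithStats(m)
    for i in range(1,n):
        if st[i,4]>150:
            P=onplane(c,np.argwhere(l==i)[:,::-1],.033)[:,:2]*1000
            print(th,st[i],cv2.minAreaRect(P.astype(np.float32)))
go([.624,.153,.25],.82+np.pi/2)
E
```

```text
[[212 211 211 210 212 211 212 211 212 211 212 214 213 212 214 211 213 213
  215 215]
 [211 213 209 212 212 212 212 211 210 214 213 211 212 213 214 215 213 213
  214 213]
 [212 211 210 212 211 211 211 211 212 210 211 209 210 211 212 212 213 214
  214 211]
 [211 214 211 212 212 210 210 195 194 191  76  71 119 189 186 179 212 212
  214 212]
 [211 212 212 211 210 212 211 195 195 189  75  75 125 190 185 208 210 214
  214 214]
 [213 210 212 212 210 212 210 191 193 183  75  71 147 188 185 207 212 212
  215 214]
 [213 213 213 212 212 210 213 191 193 178  75  74 164 192 183 212 214 214
  215 214]
 [211 212 212 212 211 214 212 191 192 180  80  74 184 193 199 214 214 214
  214 214]
 [211 213 214 215 215 214 211 213 213 204  90  85 206 213 212 214 214 216
  215 214]
 [169 168 168 173 199 214 208 212 211 191  86  86 208 214 212 215 214 215
  214 215]
 [168 167 170 170 170 168 136 207 192 169  81  88 213 214 210 214 215 214
  214 213]
 [ 97 170 169 167 168 171 146 150 150 104  61  59 147 165 205 195 214 215
  213 214]
 [ 96  91 111 170 169 169 166 146 146  89  61  60 145 149 152 170 169 170
  168 
[... 454 characters left out ...]
] ((624.0313110351562, 153.7148895263672), (10.522377967834473, 65.00224304199219), 46.10989761352539)
105 [337 116  12  60 564] ((624.089111328125, 153.67459106445312), (11.819201469421387, 67.0698013305664), 46.947166442871094)
105 [301 167  44  39 886] ((643.3807373046875, 104.9552993774414), (51.59086227416992, 46.48720932006836), 47.13083267211914)
120 [337 116  13  60 604] ((624.2119140625, 153.8777313232422), (12.009604454040527, 67.16654968261719), 46.50370788574219)
120 [301 166  45  40 910] ((643.9601440429688, 105.78236389160156), (52.783714294433594, 47.67319869995117), 46.1507568359375)
now [0.622  0.1191 0.2747] yaw 2.3906 tilt 0.0011 | spin -0.0001 shift [0.0542 0.0654 0.0618]
```

Emit:
{"fn": "arm_command", "kwargs": {"series": "0 0.027 0.0325 0 0; 0 0.027 0.0325 0 0; 0 0 0 0.1 0; 0 0 0 0.1 0; 0 0 0 0.1 0; 0 0 0 0.05 0; 0 0 0 0.04 0; 0 0 0 0 0; 0 0 0 0 0; 0 0 0 0 0"}}

```text
clock: 10.45
position: [0.6246, 0.1535, 0.1207]
ee_rot: [0.367, 0.93, 0.0, 0.001]
ft_force: [-0.3, -0.2, -0.4]
grip_width: 1.001
grasp_force: 0.0
```

```bash
python3 - <<'E'
from h import *
go([.624,.1538,.026],.817+np.pi/2)
E
```

```text
now [0.6246 0.1535 0.1207] yaw 2.3903 tilt 0.0017 | spin 0.0008 shift [ 0.0017 -0.0005  0.2367]
```

Emit:
{"fn": "arm_command", "kwargs": {"series": "0 0.0017 0 0.06 0.0008; 0 0 0 0.06 0; 0 0 0 0.06 0; 0 0 0 0.04 0; 0 0 0 0.0165 0; 0 0 0 0 0; 0 0 0 0 0; 1 0 0 0 0; 1 0 0 0 0; 1 0 0 0 0", "newtons": 60}}

```text
clock: 11.7
position: [0.624, 0.1539, 0.0255]
ee_rot: [0.368, 0.93, 0.0, 0.0]
ft_force: [1.0, 0.3, -1.7]
grip_width: 0.409
grasp_force: 60.9
```

Emit:
{"fn": "arm_command", "kwargs": {"series": "1 0 0 0 0; 1 0 0 0 0; 1 0 0 0 0; 1 0 0 0 0; 1 0 0 0 0; 1 0 0 -0.02 0; 1 0 0 -0.06 0; 1 0 0 -0.1 0; 1 0 0 -0.12 0; 1 0 0 -0.12 0"}}

```text
clock: 12.95
position: [0.6232, 0.1538, 0.1957]
ee_rot: [0.368, 0.93, 0.0, 0.0]
ft_force: [1.2, -0.3, -3.9]
grip_width: 0.411
grasp_force: 60.8
```

```bash
python3 - <<'E'
from h import *
go([.5405,-.207,.20],np.pi/2+.098)
E
```

```text
now [0.6232 0.1538 0.1957] yaw 2.3884 tilt 0.0004 | spin 0.2291 shift [-0.8775 -0.2939 -0.0107]
```

Emit:
{"fn": "arm_command", "kwargs": {"series": "1 0 0 -0.01 0.046; 1 0 0 -0.01 0.046; 1 0 0 -0.01 0.046; 1 0 0 0 0.046; 1 0 0 0 0.045; 1 -0.11 -0.037 0 0; 1 -0.11 -0.037 0 0; 1 -0.11 -0.037 0 0; 1 -0.11 -0.037 0 0; 1 -0.11 -0.037 0 0"}}

```text
clock: 14.2
position: [0.5707, -0.0734, 0.2062]
ee_rot: [0.671, 0.741, 0.0, 0.0]
ft_force: [0.4, -0.0, -5.5]
grip_width: 0.408
grasp_force: 61.4
```

Emit:
{"fn": "arm_command", "kwargs": {"series": "1 -0.11 -0.037 0 0; 1 -0.11 -0.037 0 0; 1 -0.08 -0.024 0 0; 1 -0.0275 -0.011 0 0; 1 0 0 0 0; 1 0 0 0 0; 1 0 0 0 0; 1 0 0 0 0; 1 0 0 0 0; 1 0 0 0 0"}}

```text
clock: 15.45
position: [0.5408, -0.207, 0.2049]
ee_rot: [0.672, 0.741, -0.0, 0.0]
ft_force: [0.3, 0.6, -4.3]
grip_width: 0.41
grasp_force: 61.4
```

```bash
python3 - <<'E'
from h import *
go([.5405,-.207,.1035],np.pi/2+.098)
c=shot('wrist','w3.png')
s=shot('scene')['pixels'][:,:,::-1][130:330,150:350]
W=np.hstack([cv2.resize(np.ascontiguousarray(c['pixels'][:,:,::-1]),(400,250)),cv2.resize(np.ascontiguousarray(s),(250,250))]);cv2.imwrite('pics/m3.png',W)
E
```

```text
now [ 0.5408 -0.207   0.2049] yaw 1.6686 tilt 0.0 | spin -0.0001 shift [ 0.     -0.0008  0.2535]
```

View pics/m3.png

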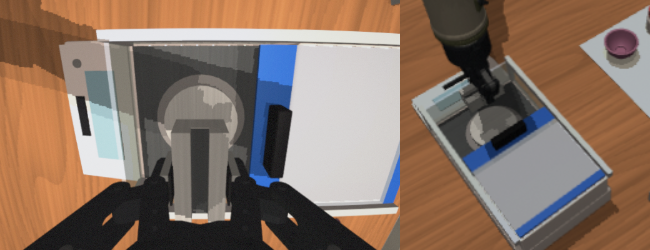

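The die is held upright over the pan. I'll turn 90° so the fingers open along the balance's y, away from the cover edge, and then lower it.

Emit:
{"fn": "arm_command", "kwargs": {"series": "1 0 0 0 0.05; 1 0 0 0 0.05; 1 0 0 0 0.05; 1 0 0 0 0.05; 1 0 0 0 0.05; 1 0 0 0 0.05; 1 0 0 0 0.05; 1 0 0 0 0.05; 1 0 0 0 0.05; 1 0 0 0 0.05"}}

```text
clock: 16.8
position: [0.5408, -0.207, 0.2049]
ee_rot: [0.999, 0.046, -0.0, -0.0]
ft_force: [0.3, -0.1, -4.9]
grip_width: 0.408
grasp_force: 61.3
```

Emit:
{"fn": "arm_command", "kwargs": {"series": "1 0 0 0.06 0; 1 0 0 0.06 0; 1 0 0 0.05 0; 1 0 0 0.03 0; 1 0 0 0.02 0; 1 0 0 0.015 0; 1 0 0 0.005 0; 1 0 0 0 0; 1 0 0 0 0; 1 0 0 0 0"}}

```text
clock: 18.05
position: [0.5409, -0.2071, 0.1092]
ee_rot: [0.999, 0.049, 0.0, 0.0]
ft_force: [-0.4, 0.3, -4.2]
grip_width: 0.412
grasp_force: 61.4
```

```bash
python3 - <<'E'
from h import *
go([.5405,-.207,.1025],.098)
print(manip.get_obs()['ft_force'])
E
```

```text
now [ 0.5409 -0.2071  0.1092] yaw 0.0977 tilt 0.0006 | spin -0.0001 shift [-0.0011 -0.0004  0.0168]
[-0.44191174  0.27199548 -4.23182458]
```

Now 1 mm per row over the first six rows, leaving about 0.5 mm above the expected contact height.

Emit:
{"fn": "arm_command", "kwargs": {"series": "1 0 0 0.0025 0; 1 0 0 0.0025 0; 1 0 0 0.0025 0; 1 0 0 0.0025 0; 1 0 0 0.0025 0; 1 0 0 0.0025 0; 1 0 0 0 0; 1 0 0 0 0; 1 0 0 0 0; 1 0 0 0 0"}}

```text
clock: 19.3
position: [0.5408, -0.2071, 0.103]
ee_rot: [0.999, 0.049, 0.0, 0.0]
ft_force: [0.6, -0.0, -4.4]
grip_width: 0.407
grasp_force: 61.4
```

Emit:
{"fn": "arm_command", "kwargs": {"series": "1 0 0 0.001 0; 1 0 0 0 0; 1 0 0 0.001 0; 1 0 0 0 0; 1 0 0 0.001 0; 1 0 0 0 0; 1 0 0 0 0; 1 0 0 0 0; 1 0 0 0 0; 1 0 0 0 0"}}

```text
clock: 20.55
position: [0.5408, -0.2071, 0.1023]
ee_rot: [0.999, 0.049, 0.0, 0.0]
ft_force: [-5.3, 0.5, 5.3]
grip_width: 0.409
grasp_force: 62.7
```

Contact made: the vertical force rose by about 10 N. I'll release it slowly.

Emit:
{"fn": "arm_command", "kwargs": {"series": "0.57 0 0 0 0; 0.55 0 0 0 0; 0.52 0 0 0 0; 0.48 0 0 0 0; 0.42 0 0 0 0; 0.38 0 0 0 0; 0.35 0 0 0 0; 0.35 0 0 0 0; 0.35 0 0 0 0; 0.35 0 0 0 0"}}

```text
clock: 21.8
position: [0.5408, -0.2071, 0.1018]
ee_rot: [0.999, 0.049, 0.0, 0.0]
ft_force: [0.1, 0.3, 0.0]
grip_width: 0.648
grasp_force: 0.0
```

```bash
python3 - <<'E'
from h import *
c=shot('wrist','w4.png');s=shot('scene')['pixels'][:,:,::-1][130:330,150:350]
o=manip.get_obs();print(o['ft_force'],o['grip_width'],o['grasp_force'])
W=np.hstack([cv2.resize(np.ascontiguousarray(c['pixels'][:,:,::-1]),(480,300)),cv2.resize(np.ascontiguousarray(s),(300,300))]);cv2.imwrite('pics/m4.png',W)
E
```

```text
[ 0.65735219 -0.02078588  0.14642964] 0.6492398087919372 0.0
```

View pics/m4.png

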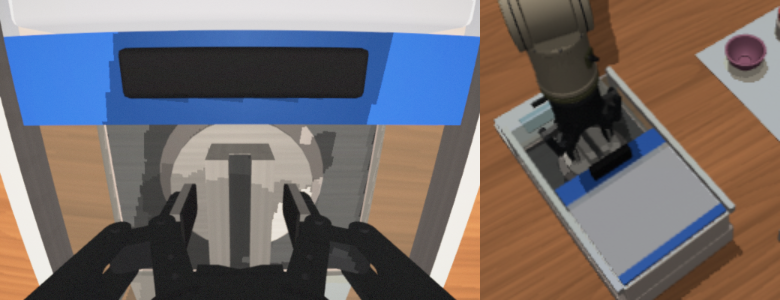

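The die stands upright on the pan with the fingers clear on both sides. Next I rise and turn back towards the handle.

Emit:
{"fn": "arm_command", "kwargs": {"series": "0.35 0 0 -0.02 0; 0.35 0 0 -0.05 0; 0.35 0 0 -0.07 0; 0.35 0 0 -0.1 0; 0.3 0 0 -0.1 -0.05; 0 0 0 0 -0.05; 0 0 0 0 -0.05; 0 0 0 0 -0.05; 0 0 0 0 -0.05; 0 0 0 0 -0.05"}}

```text
clock: 23.15
position: [0.5408, -0.207, 0.2384]
ee_rot: [0.866, 0.499, 0.0, 0.0]
ft_force: [-0.0, 0.5, 1.0]
grip_width: 0.998
grasp_force: 0.0
```

Emit:
{"fn": "arm_command", "kwargs": {"series": "0 0 0 0 -0.05; 0 0 0 0 -0.05; 0 0 0 0 -0.05; 0 0 0 0 -0.05; 0 0 0 0 0; 0 0 0 0 0; 0 0 0 0 0; 0 0 0 0 0; 0 0 0 0 0; 0 0 0 0 0"}}

```text
clock: 24.4
position: [0.5408, -0.207, 0.2377]
ee_rot: [0.672, 0.741, -0.0, -0.0]
ft_force: [0.3, -0.5, -0.3]
grip_width: 0.998
grasp_force: 0.0
```

```bash
python3 - <<'E'
from h import *
c=shot('wrist','w5.png')
# expected handle: pan + 75.5 along axis
a=.098;hd=np.array([.5405+.0755*np.cos(a),-.207+.0755*np.sin(a)])
u=proj(c,[[*hd,.1565]])[0].astype(int);g=c['pixels'].max(2)
k=np.zeros(g.shape,np.uint8);sl=np.s_[max(u[1]-90,0):u[1]+90,u[0]-40:u[0]+40];k[sl]=g[sl]<45
n,l,st,ce=cv2.connectedComponentsWithStats(k);i=1+np.argmax(st[1:,4])
P=onplane(c,np.argwhere(l==i)[:,::-1],.1565)[:,:2]*1000
print(hd,u,st[i],cv2.minAreaRect(P.astype(np.float32)))
q=onplane(c,[[0,0]],0)
go([*hd,.156],np.pi/2+a)
E
```

```text
[ 0.61563774 -0.19961284] [429 212] [ 409  158   41  144 3638] ((617.9907836914062, -217.21365356445312), (26.762046813964844, 112.58812713623047), 14.664030075073242)
now [ 0.5408 -0.207   0.2377] yaw 1.6684 tilt 0.0002 | spin -0.0001 shift [2.000e-04 1.880e-01 2.044e-01]
```

View pics/w5.png

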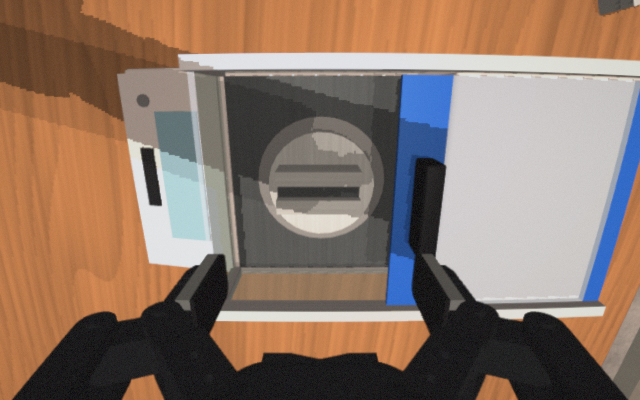

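The die sits centred on the pan, slot up, at about (319,183). The handle is at about (428,208). I'll grip it and pull the cover shut.

Emit:
{"fn": "arm_command", "kwargs": {"series": "0 0 0.094 0 0; 0 0 0.094 0 0; 0 0 0 0 0; 0 0 0 0.06 0; 0 0 0 0.06 0; 0 0 0 0.06 0; 0 0 0 0.024 0; 0 0 0 0 0; 1 0 0 0 0; 1 0 0 0 0", "newtons": 30}}

```text
clock: 25.7
position: [0.616, -0.1998, 0.1571]
ee_rot: [0.672, 0.741, 0.0, 0.001]
ft_force: [0.6, -0.1, 1.1]
grip_width: 0.598
grasp_force: 0.0
```

Emit:
{"fn": "arm_command", "kwargs": {"series": "1 0 0 0 0; 1 0 0 0 0; 1 0 0 0 0; 1 0 0 0 0; 1 0 0 0 0; 1 0 0 0 0; 1 0 0 0 0; 1 0 0 0 0; 1 0 0 0 0; 1 0 0 0 0"}}

```text
clock: 26.95
position: [0.6159, -0.1997, 0.1565]
ee_rot: [0.672, 0.741, 0.0, 0.0]
ft_force: [0.2, 0.8, 5.5]
grip_width: 0.158
grasp_force: 34.7
```

```bash
python3 - <<'E'
from h import *
a=.098;go([.5405-.075*np.cos(a),-.207-.075*np.sin(a),.156],np.pi/2+a)
E
```

```text
now [ 0.6159 -0.1997  0.1565] yaw 1.6685 tilt 0.0007 | spin -0.0001 shift [ 3.000e-04 -3.768e-01  1.200e-03]
```

Pull back to about 3 mm short of shut first, then creep.

Emit:
{"fn": "arm_command", "kwargs": {"series": "1 0 -0.02 0 0; 1 0 -0.045 0 0; 1 0 -0.05 0 0; 1 0 -0.05 0 0; 1 0 -0.05 0 0; 1 0 -0.05 0 0; 1 0 -0.05 0 0; 1 0 -0.035 0 0; 1 0 -0.018 0 0; 1 0 0 0 0"}}

```text
clock: 28.2
position: [0.4684, -0.2143, 0.1564]
ee_rot: [0.672, 0.741, -0.0, -0.0]
ft_force: [-2.8, 0.2, 9.4]
grip_width: 0.158
grasp_force: 35.1
```

Emit:
{"fn": "arm_command", "kwargs": {"series": "1 0 -0.003 0 0; 1 0 -0.003 0 0; 1 0 -0.003 0 0; 1 0 0 0 0; 1 0 0 0 0; 1 0 0 0 0; 1 0 0 0 0; 1 0 0 0 0; 1 0 0 0 0; 1 0 0 0 0"}}

```text
clock: 29.45
position: [0.4673, -0.2144, 0.1564]
ee_rot: [0.671, 0.741, 0.001, 0.002]
ft_force: [10.0, -1.3, -0.8]
grip_width: 0.151
grasp_force: 33.8
```

The cover resists with about 10 N, so it is at the stop. I'll release the handle, rise and check.

Emit:
{"fn": "arm_command", "kwargs": {"series": "0 0 0 0 0; 0 0 0 0 0; 0 0 0 0 0; 0 0 0 0 0; 0 0 0 0 0; 0 0 0 0 0; 0 0 0 -0.05 0; 0 0 0 -0.1 0; 0 0 0 -0.1 0; 0 0 0 0 0"}}

```text
clock: 30.7
position: [0.4669, -0.2148, 0.2591]
ee_rot: [0.672, 0.741, 0.001, 0.003]
ft_force: [-0.6, 0.2, -0.7]
grip_width: 0.999
grasp_force: 0.0
```

Emit:
{"fn": "arm_command", "kwargs": {"series": "0 -0.12 0 0 0; 0 -0.12 0 0 0; 0 -0.12 0 0 0; 0 -0.12 0 0 0; 0 -0.12 0 0 0; 0 0 0 0 0; 0 0 0 0 0; 0 0 0 0 0; 0 0 0 0 0; 0 0 0 0 0"}}

```text
clock: 31.95
position: [0.4891, -0.4529, 0.2564]
ee_rot: [0.672, 0.741, -0.0, 0.0]
ft_force: [-0.1, 0.0, 0.6]
grip_width: 1.002
grasp_force: 0.0
```

```bash
python3 - <<'E'
from h import *
t=shot('top');im=t['pixels']
hsv=cv2.cvtColor(im,cv2.COLOR_RGB2HSV)
m=cv2.inRange(hsv,(105,120,60),(125,255,255));m[:, :340]=0;m[:,480:]=0;m[:180]=0
P=onplane(t,np.argwhere(m)[:,::-1],.130)[:,:2]
print('cover',cv2.minAreaRect(P.astype(np.float32)*1000),manip.get_obs()['ft_force'],manip.get_obs()['clock'])
cv2.imwrite('pics/t6.png',cv2.resize(np.ascontiguousarray(im[130:340,170:490,::-1]),None,fx=2,fy=2))
E
```

```text
cover ((541.0420532226562, -207.2390899658203), (189.03012084960938, 184.22193908691406), 5.763991832733154) [ 0.23829042 -0.85954398  0.48741725] 32.0
```

View pics/t6.png

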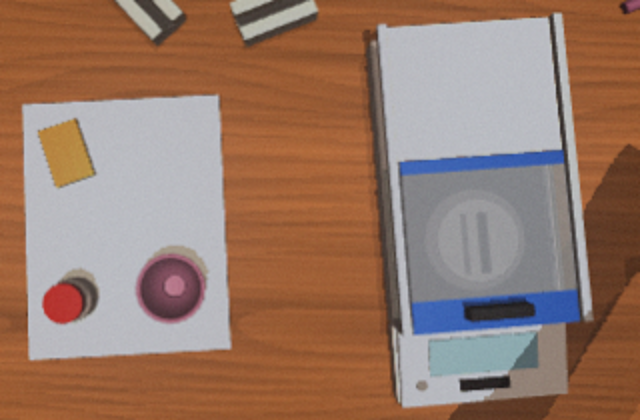

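The cover is shut, its centre within 1 mm of the pan's. The die is on the pan at about (476,240) in the crop, and the bowl, jar and plate are where they were. The robot is clear, so I hand in.

```bash
python3 -c "
from workcell import manip
print(manip.hand_in())"
```

```text
the job is handed in; nothing more can be done
None
```

The small slotted die stands centred and released on the pan, the cover is shut over it, the bowl, jar and plate were not touched, and I handed the job in at about 32 s; the hand-in call returned no verdict.

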